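# Clamp a test panel on the sloping easel with the cam lever

## Robot

A 7-joint arm with a two-finger parallel gripper is mounted at the origin on a cart in front of the work surface, level with it; the furniture and walls round the work are solid. World frame = base frame: x ahead of the robot, y to its left, z up, the work surface at z = 0. Lengths are in m, angles in rad, forces in N, time in s.
With the tool pointing down it reaches from about 0.4 to 0.85 m from the base axis. Payload 10.4 kg.
Tool frame: the origin (TCP) lies on the centre line of the jaws, within the pads' length; the fingertips stand 14 mm ahead of it and the grasp point (between the pads) lies 5 mm behind it (manip.tip_reach is the distance from the TCP to the fingertips, in m); z points along the fingers, y is the line along which they close (so a half turn about z gives the same grasp; the last joint's range is limited). The gripper opens to 85 mm and grips with 20 to 120 N. Pads are 22 mm wide; open, the fingers measure 114 mm over their backs; the gripper's body (76 mm by 85 mm) begins 54 mm behind the grasp point. The pads swing forward as they close: fully open they stand 13 mm farther back than shut.
Start: joints at [-1.311, 0.332, -0.065, 1.46, 0.022, 1.35, -0.088], TCP at [0.174, 0.6, 0.245] pointing down, gripper open.
Joint ranges: [-2.6, 2.6], [-0.5, 2.12], [-1.47, 1.34], [0.16, 2.42], [-1.27, 4.41], [0.06, 2.06], [-2.6, 2.6]. Speed limits (rad/s): [2.22, 2.22, 2.79, 2.79, 3.14, 3.14, 3.14].

## Interface

Orientations are given as a unit quaternion [x, y, z, w].
In Python, from workcell import manip gives the robot as it stands.
- The arm moves only by the shell command python3 -m pendant 'ROWS' [FORCE]. ROWS is JSON, a list of rows, each a list of 7 numbers: the shift along the tool's x, y, z in units of 50 mm (1.0 is 50 mm), then the turn, a rotation vector about the tool's x, y, z in units of 8 degrees (1.0 is 8 degrees), then the opening, from -1 (shut) to 1 (fully open), so that 0 is half open. In form: [[dx, dy, dz, ax, ay, az, jaw], ...]. A call has exactly 10 rows; each row is the pose to reach, as a shift and turn from the pose commanded when the call began, along the tool's axes at that moment; what a row does not reach only later rows make up. A row lasts 1/8 s, in which the tool goes at most 62.5 mm and 10.7 degrees, less where a joint would pass 70% of its speed; a pose out of reach is approached as far as the arm can. A call with a gripper value outside its range is refused whole. The fingers move at their own pace and stop on an object; FORCE is the grip in N (left out, the last holds). Time passes only in rows, so rows that repeat a pose let the fingers close, or fill a call up. It gives the time, the measured TCP pose, the force, the opening and the grip force at its end, in the units of the state.
- manip.get_obs(): the state, without advancing time (a new reading comes with each control period).
- manip.camera(name): name is "scene" or "top" or "wrist"; returns (picture, depth): 400x640x3 uint8, red, green, blue; 400x640 float32, m along the optical axis (not along the pixel's ray), 0 where there is no reading.
- manip.get_calibration(name): a dict with "fx", "fy", "cx", "cy" (pixels), "xyz" and "orientation" of the camera in the world. Camera axes: x right, y up, looking along -z (the intrinsics and any distortion apply to the point x, -y, -z); pixel columns grow to the right and rows downward; lengths in m; the calibration is good to about 2 mm. A picture is of the moment at which its call begins: read the wrist's pose just before it. get_calibration takes no time and is no camera call; for the wrist camera it gives the pose at the moment of the call.
- manip.hand_in(): hands the job in; it is judged then, once.
Trained networks look in the newest picture that a camera, given by its name, has taken for a name from the list of things; names that differ only in an ending like _2 or _b are one class to them, and where a whole thing is asked for, a point or a joint stands for the part that bears it (a point fixed in the world has none). Each returns a list of dicts, best first, with "p" (0 to 1); they miss things now and then, are a little off and sometimes report something else, mostly with a low value. They report only what shows in the picture. A call takes as long as a camera call. They do not tell look-alikes from the thing itself.
- manip.find_in(thing, camera): "box" ([left, top, right, bottom] in pixels, round what is visible of it).
- manip.trace(thing, camera): "pixels" (400x640 bool, what is visible of it) and "box" ([left, top, right, bottom] in pixels, round what is visible of it).
- manip.tip_of(thing, camera): "pixel" ([column, row] in pixels: a listed point, or the origin of a listed thing).
The state is a dict: "clock": time; "joint_pos": joint angles; "joint_velocities": joint speeds; "tau": joint torques, N m; "position": TCP position; "ee_rot": TCP orientation; "ft_force": force on the tool from outside, world axes, zero at the start; "torque": the same for the moment, N m; "grip_width": opening from 0.0 (shut) to 1.0 (fully open); "grasp_force": force on a finger pad.
Only numpy, scipy, OpenCV 4.12 (cv2) and the standard library are available. Lean on these libraries where they do the work, as an engineer would, in place of code of your own. Each camera call takes 0.05 s, during which the arm holds its last target. There are 200 camera calls.

## Task

Clamp the gessoed wooden panel on the sloping easel for retouching: screw the round hand nut down so that the cam lever begins to bite about half way through its swing, then flip the lever all the way over until it lies locked towards the front of the easel. Leave the panel resting against its ledge, and do not disturb the bottle, beaker and weight standing near by.

Things in the scene. Friction and masses are not known exactly. Their poses are not given: they have to be found in the camera images.
- bed: sloping board of a small wooden bench easel, fixed, 200 (x) x 290 (y) x 14 mm. Origin on its upper surface; the board spans x -110 to 90, y -145 to 145 mm. x points up the slope, away from the robot; y left; z square to the surface, 0.61 rad (35 deg) off vertical towards the front. A ledge 24 mm high runs along the lower edge.
- panel: loose wooden panel with pale gesso face, 120 (x) x 150 (y) x 16 mm, 0.4 kg, lying on the bed with its lower edge on the ledge. Origin at the centre of its underside, axes as the bed's.
- clamp_arm: aluminium arm, 24 mm wide, 22 mm thick, from the posts over the panel along the bed's y; carries the nut on top and, hung under it on a spindle, a sprung 36 mm cork-faced pad. Origin at bed x -20, y 0, z 0 with the lever at 0. Swinging the lever drives it straight down (bed -z) by 16 mm x (cos(1.65 - angle) + 0.08): 13 mm at 0.9 rad, 17 mm when closed.
- nut_centre (a point): centre of the rim of the round knurled steel hand nut, on its axis (the bed's z, at bed x -20, y -45, z 118 mm with the lever at 0; goes down with the arm). Rim 60 mm across, from 13 mm below to 14 mm above this point; the arm's top is 28 mm below it. Turned clockwise seen from above, it stays at its height and screws the pad down, 4 mm per rad; it takes 0.36 N m and stays where left.
- nut_axis_foot (a point): where the nut's axis meets the bed, under the panel. At the start the pad is too high by an unknown amount: 16 to 26 mm above the panel with the lever at 0, so it first touches after 0.8 to 3.2 rad of nut with the lever at half swing. On touch its spring presses with 35 N, then 8 N per mm: within 0.2 rad the nut takes 0.14 N m more, then 0.13 N m more per rad.
- lever_end (a point): middle of the cam lever's black grip, 104 mm from the pivot. The lever is a steel bar 13 mm thick and 18 mm wide; the grip is 14 mm thick, 34 mm wide (along bed y) and ends 121 mm from the pivot. It can be pushed over with closed fingertips on its side that faces up the slope.
- lever_pivot (a point): pin of the cam lever, along the bed's y, at bed x -20, y 100, z 115 mm, between two upright steel posts 14 mm thick (21 mm collars on top), 131 mm tall, at bed y 76 and 124 mm.
- cam_lever (a joint): lever angle, rad. 0 = open: standing up, leaning 0.35 rad up the slope from the bed's z; grows as it swings over to the front; half way 0.9; 1.8 = closed on its stop, pointing to the front almost along the slope. Moving it takes 0.5 N m and it stays where left; once the pad bites, about 0.4 N m more, until it passes over centre at 1.65 and locks. Starts at 0 to 0.2.
- dropper_bottle: bystander: brown dropper bottle with rubber bulb, 52 mm across, 139 mm tall, origin at the centre of its base, upright.
- beaker: bystander: small clear beaker, 59 mm across, 67 mm tall, origin at the centre of its base, upright.
- book_weight: bystander: round brass-coloured weight with a knob, 49 mm across, 49 mm tall, origin at the centre of its base, upright.
There are look-alikes about, which are no part of the job. There is more than one size of the panel; the job needs the middle-sized.

How it is judged:
At the end, for the whole second after the job is handed in: The lever is closed (above 1.7 rad) and the pad presses the panel with 51 to 89 N (the lever bit between about 0.67 and 1.13 rad of its swing); the panel lies flat on the bed (within 4 mm), square (0.06 rad) and at rest, its lower edge within 7 mm of the ledge (value of joint cam_lever above 1.7 rad and contact force between clamp_arm and panel between 51 and 89 N and x of panel in the frame of bed below -0.03 m and z of panel in the frame of bed below 0.004 m and angle between the x axis of panel and the x axis of bed, either way round below 0.06 rad and linear speed of panel below 0.01 m/s); the robot touches nothing.
It fails at once if the dropper bottle, beaker or weight is pushed more than 30 mm or tipped (distance of any of dropper_bottle, book_weight, beaker from where it was at the start of the episode above 0.03 m or not (angle between dropper_bottle's own z axis and vertical below 0.2 rad) or not (angle between book_weight's own z axis and vertical below 0.2 rad) or not (angle between beaker's own z axis and vertical below 0.2 rad)).
It fails at once if the panel is shoved more than 20 mm or pulled off the easel (distance of panel from where it was at the start of the episode above 0.02 m).
It also fails if it takes over 67 s, if anything falls off the work surface, if the arm or the gripper's body presses on something with over 40 N, if the wrist force passes 120 N, or if a joint passes its speed limit or range.

## Working session

There is one attempt and no reset: what is moved stays moved. The work goes in short steps, Python scripts to look and compute and a shell command to move; the robot and the scene stay as the last step left them, time stands still between calls to the robot, and variables do not carry over. Pictures are saved under pics/ and viewed, at most 10 in all, crops included, and the job is handed in when it is done.

```bash
ls; mkdir -p pics
python3 - <<'E'
from workcell import manip
import cv2,numpy as np
o=manip.get_obs();print({k:np.round(v,3).tolist() for k,v in o.items()})
for c in ["scene","top"]:
    im,d=manip.camera(c);cv2.imwrite(f"pics/{c}0.png",im[:,:,::-1])
    K=manip.get_calibration(c);print(c,K)
    for t in ["nut_centre","nut_axis_foot","lever_end","lever_pivot","panel","bed","clamp_arm","dropper_bottle","beaker","book_weight"]:
        r=manip.tip_of(t,c);print(t,[(np.round(x["pixel"]).tolist(),round(x["p"],2)) for x in r[:3]])
E
```

```text
pics
{'clock': 0.0, 'joint_pos': [-1.311, 0.333, -0.065, 1.461, 0.022, 1.35, -0.089], 'joint_velocities': [0.001, 0.002, 0.0, -0.001, -0.001, -0.001, -0.002], 'tau': [0.0, -62.544, 0.05, -39.162, 0.016, 0.01, 0.0], 'position': [0.174, 0.6, 0.245], 'ee_rot': [0.141, 0.99, -0.001, -0.0], 'ft_force': [-0.344, 0.857, -0.528], 'torque': [-0.011, -0.024, -0.013], 'grasp_force': 0.0, 'grip_width': 0.997}
scene {'fx': 484.70779625764294, 'fy': 484.70779625764294, 'cx': 318.6624199361846, 'cy': 200.1855521134432, 'xyz': array([-0.44168984,  1.18284034,  1.10668073]), 'orientation': array([-0.17375123,  0.45530764,  0.80945622, -0.32754557])}
nut_centre []
nut_axis_foot []
lever_end []
lever_pivot []
panel [([371.0, 256.0], 0.89)]
bed []
clamp_arm []
dropper_bottle [([404.0, 214.0], 0.65)]
beaker [([366.0, 206.0], 0.68)]
book_weight [([279.0, 313.0], 0.38)]
top {'fx': 396.3512075586352, 'fy': 396.3512075586352, 'cx': 327.87654519130245, 'cy': 206.79859545093075, 'xyz': array([0.44728867, 0.10116724, 1.43316536]), 'orientation': array([ 0.03055882, -0.05044386, -0.69556533,  0.71603802])}
nut_centre [([327.0, 210.0], 0.74)]
nut_axis_foot [([324.0, 196.0], 0.64)]
lever_end [([280.0, 233.0], 0.59)]
lever_pivot [([281.0, 222.0], 0.59)]
panel [([341.0, 276.0], 0.97), ([325.0, 201.0], 0.94), ([392.0, 152.0], 0.56)]
bed [([308.0, 190.0], 0.7), ([321.0, 192.0], 0.22)]
clamp_arm [([309.0, 197.0], 0.57)]
dropper_bottle [([425.0, 252.0], 0.51)]
beaker [([414.0, 207.0], 0.7), ([312.0, 197.0], 0.43)]
book_weight [([218.0, 262.0], 0.54)]
```

View pics/top0.png

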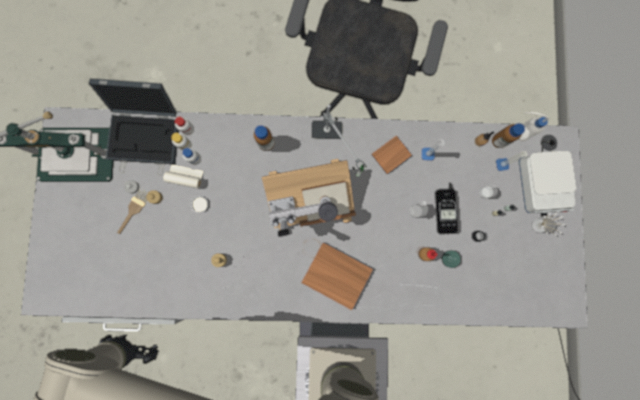

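View pics/scene0.png

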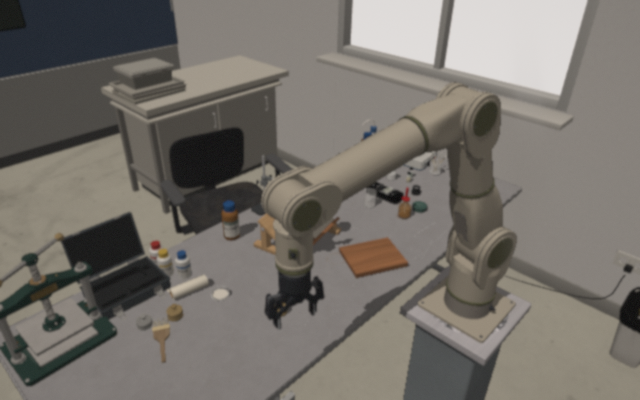

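The top view shows the easel at about (310,195). The nut is at (327,210), the lever and posts around (283,215), and the light panel lies under the arm at (325,198). Panel look-alikes are the brown board at (338,275) and the small board at (392,154). The bottle could be any of several: (262,137), (430,255) or (510,133). I choose the panel on the bed, with the nut and lever on that easel, and will check this in one crop.

```bash
cat > h.py <<'E'
from workcell import manip
import cv2,numpy as np
from scipy.spatial.transform import Rotation as R
def pts(cam,d,px,K=None):
    K=K or manip.get_calibration(cam);px=np.atleast_2d(px).astype(float)
    z=d[np.round(px[:,1]).astype(int),np.round(px[:,0]).astype(int)] if np.ndim(d)==2 else d
    p=np.c_[(px[:,0]-K["cx"])/K["fx"]*z,-(px[:,1]-K["cy"])/K["fy"]*z,-z*np.ones(len(px))]
    return R.from_quat(K["orientation"]).apply(p)+K["xyz"]
def mpts(cam,d,m):
    v,u=np.nonzero(m&(d>0));return pts(cam,d,np.c_[u,v])
E
python3 - <<'E'
from h import *
im,d=manip.camera("top")
c=im[140:290,190:400,::-1];cv2.imwrite("pics/crop.png",cv2.resize(c,None,fx=3.8,fy=3.8,interpolation=cv2.INTER_CUBIC))
for t in ["panel","bed","nut_centre","lever_end","clamp_arm"]:
    for r in manip.trace(t,"top")[:3]:
        P=mpts("top",d,r["pixels"]);print(t,round(r["p"],2),r["box"],len(P),P.mean(0).round(3),P.max(0).round(3))
        if t in("panel","bed"):
            m=np.median(P,0);Q=P
            for _ in range(8):
                m=Q.mean(0);n=np.linalg.svd(Q-m)[2][2];n*=np.sign(n[2]);e=abs((P-m)@n);Q=P[e<max(.004,np.median(e)*1.5)]
            print(" n",n.round(3),"tilt",np.arccos(n[2]).round(3),"yaw",np.arctan2(-n[1],-n[0]).round(3),m.round(3),len(Q))
# raw depth-coloured points higher than .12
v,u=np.mgrid[160:250,255:365];P=pts("top",d,np.c_[u.ravel(),v.ravel()])
H=P[:,2].reshape(u.shape)
for r in range(30,80,3):print(160+r,(H[r,5:105:3]*1000).astype(int).tolist())
E
```

```text
panel 0.69 [303.8, 179.4, 348.8, 222.1] 930 [0.638 0.069 0.097] [0.69  0.155 0.125]
 n [-0.561 -0.134  0.817] tilt 0.615 yaw 0.235 [0.636 0.069 0.096] 777
panel 0.61 [375.6, 135.1, 410.4, 173.4] 803 [ 0.813 -0.161  0.013] [ 0.881 -0.091  0.024]
 n [0.001 0.002 1.   ] tilt 0.003 yaw -2.11 [ 0.814 -0.162  0.013] 630
panel 0.6 [302.8, 244.0, 373.5, 306.1] 2660 [0.368 0.028 0.021] [0.481 0.151 0.032]
 n [-0.002  0.001  1.   ] tilt 0.002 yaw -0.511 [0.368 0.028 0.022] 2145
bed 0.92 [258.5, 154.5, 356.6, 236.5] 3939 [0.636 0.145 0.127] [0.766 0.31  0.294]
 n [0.301 0.086 0.95 ] tilt 0.318 yaw -2.863 [0.653 0.145 0.143] 2595
nut_centre 0.66 [268.5, 195.6, 335.8, 220.4] 770 [0.583 0.124 0.165] [0.635 0.275 0.207]
lever_end 0.65 [275.3, 217.0, 289.6, 236.6] 153 [0.519 0.203 0.247] [0.555 0.221 0.294]
clamp_arm 0.91 [271.1, 196.8, 340.3, 219.5] 743 [0.582 0.121 0.166] [0.635 0.253 0.207]
190 [0, 1, 117, 119, 111, 113, 116, 116, 111, 114, 106, 107, 105, 103, 112, 118, 116, 120, 122, 115, 115, 114, 113, 108, 106, 111, 115, 102, 107, 87, 83, 0, 0, -2]
193 [-2, 5, 112, 110, 105, 106, 103, 112, 103
[... 1543 characters left out ...]
56, 54, 54, 55, 55, 51, 3, 3, -5, 3, 1, -1, -2, -1, 3, 3, 3, 0, 0, -7, 1433]
226 [1, 0, 0, -2, -3, 182, 38, 243, 247, 165, -3, -3, 2, 7, -1, -5, 4, -2, 0, 0, -3, 2, 4, -4, 2, 1, 0, -4, 0, -1, 2, -4, 4, -4]
229 [0, 4, -1, -4, 2, -2, -2, 269, 271, 270, 0, 0, 1, 3, 0, -2, 1, -3, -1, 0, 1, 0, 1, 0, 1, -4, 1, 0, 0, 0, -5, 2, -1, -1]
232 [-3, -4, 1, 2, 0, -2, 283, 288, 287, 285, 1, -2, 2, 3, 0, 2, 1, 2, 5, -3, 0, -1, -4, -3, 1, 0, -2, 0, 0, 0, 0, -3, 0, 6]
235 [0, 5, 0, 2, -3, -2, 285, 288, 284, 2, 2, -1, 0, -1, 0, -2, 4, -4, -4, 0, 0, 2, 3, -1, 2, 3, 0, -2, -3, 0, 6, 0, -3, -2]
238 [-1, 6, -2, 0, 0, 0, -4, 4, -8, -2, -2, 1, 5, -6, 0, 0, -1, -4, 1, 0, -1, 3, 0, -2, 9, -1, -3, 5, 1, 2, 0, 0, 0, -2]
```

View pics/crop.png

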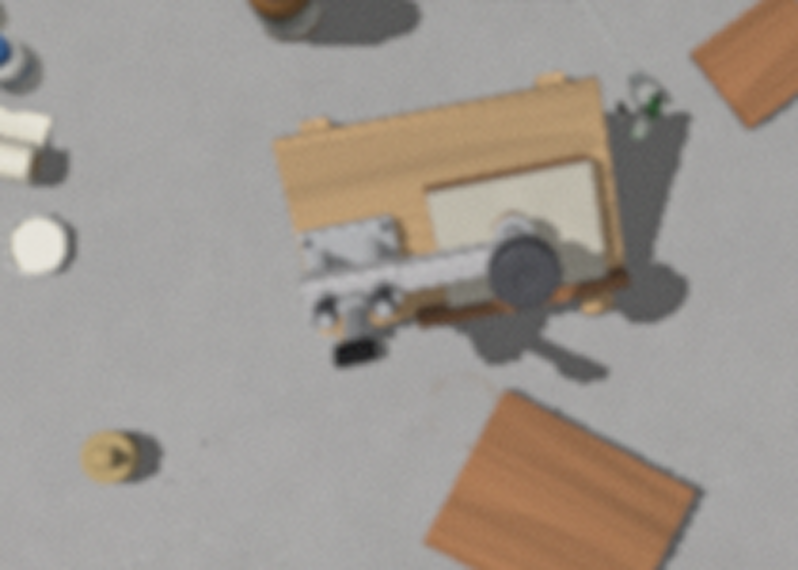

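Run:
```python
from h import *
D=[];
for _ in range(4): im,d=manip.camera("top");D.append(d)
d=np.median(D,0)
v,u=np.mgrid[150:240,255:365];P=pts("top",d,np.c_[u.ravel(),v.ravel()]);uu=u.ravel();vv=v.ravel()
def fr(psi,t=.61):
    c,s=np.cos(psi),np.sin(psi);ct,st=np.cos(t),np.sin(t)
    return np.array([[c*ct,s*ct,st],[-s,c,0],[-st*c,-st*s,ct]])
psi=.22;nut=P[(uu>313)&(uu<342)&(P[:,2]>.165)&(P[:,2]<.22)]
grip=P[(uu>270)&(uu<295)&(P[:,2]>.262)&(P[:,2]<.32)]
A=fr(psi);q=nut@A.T;zt=np.percentile(q[:,2],50)
# bed plane offset
for it in range(4):
    A=fr(psi);Q=P@A.T;bz=zt-.131
    for _ in range(4):
        s=abs(Q[:,2]-bz)<.006;bz=np.median(Q[s,2])
    h=abs(Q[:,2]-bz)<.005;bl=np.zeros(u.shape,np.uint8);bl.ravel()[h]=1
    n,L,st,_=cv2.connectedComponentsWithStats(bl);k=1+np.argmax(st[1:,4]);B=Q[(L==k).ravel()]
    # back edge fit: for each y bin max x
    ys=np.arange(B[:,1].min()+.02,B[:,1].max()-.02,.012)
    xm=[np.max(B[abs(B[:,1]-y)<.006,0]) for y in ys]
    sl=np.polyfit(ys,xm,1);dp=-np.arctan(sl[0]);print(psi,"dpsi",dp,bz,len(B),B.min(0),B.max(0));psi+=dp if abs(dp)<.1 else 0
A=fr(psi);top=nut@A.T;top=top[abs(top[:,2]-np.median(top[:,2]))<.006]
(cx,cy),r=cv2.minEnclosingCircle((top[:,:2]*1000).astype(np.float32));print("nut",cx,cy,r,top.mean(0))
B=P@A.T
print("nut top above bed",np.median(top[:,2])-bz)
pan=(abs(B[:,2]-bz-.016)<.004);print("panel ext",B[pan].min(0),B[pan].max(0))
ob=np.array([np.mean(top[:,0])+.02,np.mean(top[:,1])+.045,bz])
print("bed origin",A.T@ob,"psi",psi)
g=(grip@A.T-ob);print("grip bed",g.mean(0),g.min(0),g.max(0))
for n in ["book_weight","beaker","dropper_bottle"]:
    for r in manip.trace(n,"top")[:2]:
        m=mpts("top",d,r["pixels"]);print(n,r["p"],np.median(m,0),np.percentile(m[:,2],95))
```

```text
0.22 dpsi 0.010736832872137671 -0.30080048368372997 2167 [ 0.49974433 -0.15799252 -0.30577892] [ 0.68910353  0.13303708 -0.29604669]
0.23073683287213767 dpsi 0.0016909095629965695 -0.30067898686844985 2166 [ 0.49841144 -0.16463852 -0.30567444] [ 0.68861098  0.12530127 -0.29591143]
0.23242774243513423 dpsi 0.0003444582985447133 -0.3006636151539813 2167 [ 0.49819654 -0.16568347 -0.30559908] [ 0.68852708  0.12408164 -0.29587409]
0.23277220073367894 dpsi 6.274369715320663e-05 -0.3006630073334419 2167 [ 0.49815259 -0.16589628 -0.30558358] [ 0.68850977  0.12383314 -0.29586635]
nut 577.9114379882812 -65.91852569580078 30.522329330444336 [ 0.57893272 -0.06568293 -0.17501332]
nut top above bed 0.12570681007392503
panel ext [ 0.39340181 -0.21840612 -0.28865666] [ 0.68667379  0.12042801 -0.28074688]
bed origin [0.65003196 0.13288928 0.09667123] psi 0.23283494443083214
grip bed [0.00167135 0.09917495 0.22492553] [-0.00567356  0.08310333  0.20409518] [0.00625073 0.11620872 0.23488613]
book_weight 0.77 [0.41179501 0.4396926  0.02931399] 0.04725564764199748
book_weight 0.6 [ 0.45196265 -0.27907324  0.0593774 ] 0.12313954331893924
beaker 0.46 [ 0.61178457 -0.26508935  0.02605559] 0.06685221425335333
dropper_bottle 0.66 [ 0.45474714 -0.27892209  0.05761985] 0.12359552827389886
dropper_bottle 0.26 [ 0.61250951 -0.26264271  0.0178519 ] 0.06518381486725577
```

The crop confirms the choice: the pale gessoed panel lies under the dark nut at crop (525,270), and the lever grip is at crop (357,352). The bed pose is fitted consistently. Next I compute the approach to the lever's up-slope side.

```bash
cat >> h.py <<'E'
PSI=.2328;O=np.array([.6500,.1329,.0967])
def fr(psi=PSI,t=.61):
    c,s=np.cos(psi),np.sin(psi);ct,st=np.cos(t),np.sin(t)
    return np.array([[c*ct,s*ct,st],[-s,c,0],[-st*c,-st*s,ct]])
A=fr()
def where():
    o=manip.get_obs();p=o["position"];q=R.from_quat(o["ee_rot"])
    T0=R.from_matrix(A.T@np.diag([-1,1,-1.]))
    print("t",round(o["clock"],2),"bed mm",((A@(p-O))*1000).round(1),"rot vs aligned",np.degrees((T0.inv()*q).as_rotvec()).round(1),"F_bed",(A@o["ft_force"]).round(1),"M_bed",(A@o["torque"]).round(2),"j",np.round(o["joint_pos"],2),"grip",round(float(o["grip_width"]),2),round(float(o["grasp_force"]),1))
    return p,q,T0
def to(bed_mm,yaw=0):
    p,q,T0=where();w=A.T@(np.array(bed_mm)/1000)+O;T=T0*R.from_rotvec([0,0,np.radians(yaw)])
    print("world",w.round(3),"shift",(q.inv().apply(w-p)/.05).round(2),"turn",(np.degrees((q.inv()*T).as_rotvec())/8).round(2))
E
python3 -c "
from h import *
print(manip.tip_reach);to([70,100,330]);to([45,100,225]);to([-20,-45,200])"
```

```text
0.014
t 1.75 bed mm [-205.8  564.4  325.2] rot vs aligned [ 9.  34.2 28.6] F_bed [-0.2  0.4  0.6] M_bed [ 0.02 -0.    0.04] j [-1.31  0.33 -0.06  1.46  0.02  1.35 -0.09] grip 1.0 0.0
world [0.499 0.2   0.407] shift [-8.47 -5.88 -3.24] turn [-1.13 -4.27 -3.58]
t 1.75 bed mm [-205.8  564.4  325.2] rot vs aligned [ 9.  34.2 28.6] F_bed [-0.2  0.4  0.6] M_bed [ 0.02 -0.    0.04] j [-1.31  0.33 -0.06  1.46  0.02  1.35 -0.09] grip 1.0 0.0
world [0.537 0.209 0.307] shift [-9.16 -5.49 -1.23] turn [-1.13 -4.27 -3.58]
t 1.75 bed mm [-205.8  564.4  325.2] rot vs aligned [ 9.  34.2 28.6] F_bed [-0.2  0.4  0.6] M_bed [ 0.02 -0.    0.04] j [-1.31  0.33 -0.06  1.46  0.02  1.35 -0.09] grip 1.0 0.0
world [0.533 0.059 0.249] shift [-9.91 -8.4  -0.08] turn [-1.13 -4.27 -3.58]
```

```bash
python3 -m pendant '[[-0.8,-0.6,-1,-0.1,-0.4,-0.3,-1],[-1.6,-1.2,-2,-0.2,-0.8,-0.6,-1],[-2.6,-1.8,-3,-0.4,-1.3,-1,-1],[-3.6,-2.5,-3.2,-0.5,-1.8,-1.5,-1],[-4.6,-3.2,-3.2,-0.6,-2.3,-2,-1],[-5.6,-3.9,-3.2,-0.8,-2.8,-2.4,-1],[-6.6,-4.5,-3.2,-0.9,-3.3,-2.8,-1],[-7.6,-5.2,-3.2,-1.0,-3.8,-3.2,-1],[-8.4,-5.8,-3.2,-1.13,-4.27,-3.58,-1],[-8.47,-5.88,-3.24,-1.13,-4.27,-3.58,-1]]' 40; python3 -c "
from h import *
to([45,100,225])"
```

```text
clock: 3.0
position: [0.5005, 0.195, 0.4072]
ee_rot: [-0.108, 0.948, 0.035, 0.298]
ft_force: [-0.5, 0.5, -0.8]
grip_width: -0.001
grasp_force: 0.0
t 3.0 bed mm [ 70.3  94.9 329.6] rot vs aligned [ 0.1 -0.   0.3] F_bed [-0.8  0.6 -0.5] M_bed [ 0.05  0.64 -0.01] j [-1.03 -0.38  0.33  1.92  0.44  1.05  0.99] grip -0.0 0.0
world [0.537 0.209 0.307] shift [0.51 0.1  2.09] turn [-0.01  0.   -0.04]
```

```bash
python3 -m pendant '[[0.2,0.05,0.5,0,0,0,-1],[0.4,0.1,1,0,0,0,-1],[0.5,0.1,1.5,0,0,0,-1],[0.5,0.1,2.09,0,0,0,-1],[0.7,0.1,2.09,0,0,0,-1],[0.8,0.1,2.09,0,0,0,-1],[0.9,0.1,2.09,0,0,0,-1],[1.0,0.1,2.09,0,0,0,-1],[1.1,0.1,2.09,0,0,0,-1],[1.2,0.1,2.09,0,0,0,-1]]'
python3 - <<'E'
from h import *
where()
im,d=manip.camera("wrist");cv2.imwrite("pics/w1.png",im[:,:,::-1])
for t in ["lever_end","lever_pivot","nut_centre"]:
    print(t,[(x["pixel"],x["p"]) for x in manip.tip_of(t,"wrist")[:2]])
    for x in manip.tip_of(t,"wrist")[:1]: print((A@(pts("wrist",d,x["pixel"])[0]-O)*1000).round(1))
E
```

```text
clock: 4.25
position: [0.5087, 0.2073, 0.2884]
ee_rot: [-0.111, 0.947, 0.036, 0.299]
ft_force: [1.6, -0.2, 5.3]
grip_width: -0.002
grasp_force: 2.0
t 4.25 bed mm [ 11.2 105.  226.1] rot vs aligned [-0.1 -0.2  0. ] F_bed [ 4.3 -0.6  3.5] M_bed [-0.07 -0.17  0.03] j [-1.01 -0.3   0.35  2.12  0.48  0.78  0.91] grip -0.0 2.0
lever_end [([315.0, 226.6], 0.96)]
[-15.9 101.2 230.6]
lever_pivot [([319.3, 156.0], 0.97)]
[-33.  101.8 138.3]
nut_centre [([147.1, 158.9], 0.93)]
[-28.4 -37.3 125.5]
```

View pics/w1.png

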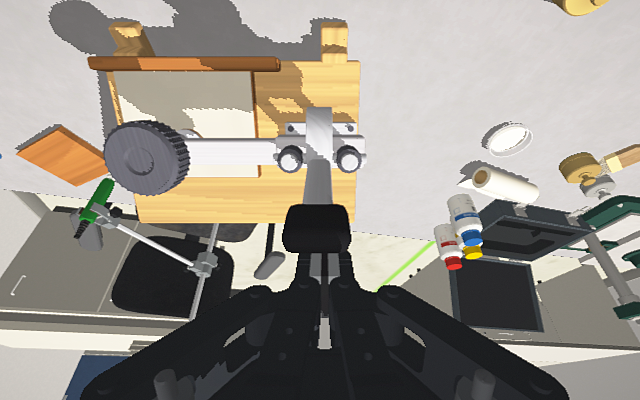

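The wrist picture shows the closed fingers against the back of the black grip at (317,228). The pivot is at (319,156) and the nut at (147,158). I push the lever to about half way.

```bash
python3 -m pendant '[[0.15,0,-0.06,0,0,0,-1],[0.3,0,-0.06,0,0,0,-1],[0.45,0,-0.05,0,0,0,-1],[0.6,0,-0.02,0,0,0,-1],[0.75,0,0.0,0,0,0,-1],[0.9,0,0.05,0,0,0,-1],[1.05,0,0.08,0,0,0,-1],[1.2,0,0.12,0,0,0,-1],[1.32,0,0.15,0,0,0,-1],[1.32,0,0.15,0,0,0,-1]]'
python3 - <<'E'
from h import *
where()
D=[manip.camera("wrist") for _ in range(2)];im,d=D[0]
v,u=np.mgrid[0:400,0:640]
P=(pts("wrist",d,np.c_[u.ravel(),v.ravel()])-O)@A.T*1000
ok=(d.ravel()>0)
for t in ["lever_end","cam_lever"]:
    for x in manip.trace(t,"wrist")[:1]:
        m=x["pixels"].ravel()&ok;q=P[m];q=q[(abs(q[:,1]-100)<20)&(q[:,2]>125)]
        print(t,x["p"],len(q))
        for lo in range(130,225,15):
            s=q[(q[:,2]>lo)&(q[:,2]<lo+15)];print(lo,len(s),np.median(s,0).round(1) if len(s) else "",np.percentile(s[:,0],[5,95]).round(1) if len(s) else "")
E
```

```text
clock: 5.85
position: [0.4591, 0.1952, 0.2424]
ee_rot: [-0.111, 0.948, 0.035, 0.298]
ft_force: [0.0, 0.9, 0.3]
grip_width: 0.002
grasp_force: 0.1
t 5.85 bed mm [-57.  104.6 217.6] rot vs aligned [-0.   0.1 -0. ] F_bed [0.3 0.8 0.1] M_bed [-0.02  0.61 -0.02] j [-0.99 -0.38  0.28  2.27  0.55  0.75  0.79] grip 0.0 0.1
lever_end 0.63 2043
130 67 [-26.9  82.3 131.9] [-31.3 -22.2]
145 1 [-39.7  94.3 151.6] [-39.7 -39.7]
160 3 [-47.8  95.7 165.9] [-50.2 -45.9]
175 3 [-56.9  96.7 184. ] [-57.3 -53.6]
190 23 [-67.9  97.8 204.5] [-68.4 -67.5]
205 735 [-87.6 101.7 218.1] [-88.9 -73. ]
220 1123 [-82.8 102.1 221.7] [-86.7 -77.9]
cam_lever 0.69 1907
130 1 [-29.8  94.1 133.9] [-29.8 -29.8]
145 1 [-39.7  94.3 151.6] [-39.7 -39.7]
160 3 [-47.8  95.7 165.9] [-50.2 -45.9]
175 3 [-56.9  96.7 184. ] [-57.3 -53.6]
190 29 [-67.9  99.5 204.6] [-68.  -67.4]
205 734 [-87.5 102.1 218.1] [-88.9 -72.9]
220 1123 [-82.8 102.1 221.7] [-86.7 -77.9]
```

```bash
python3 -m pendant '[[-0.3,0,-0.7,0,0,0,-1],[-0.6,-0.3,-1.2,0,0,-1.2,0],[-0.74,-0.9,-1.2,0,0,-2.5,1],[-0.74,-1.6,-1.0,0,0,-3.8,1],[-0.74,-2.3,-0.8,0,0,-5.1,1],[-0.74,-2.99,-0.4,0,0,-6.4,1],[-0.74,-2.99,0,0,0,-7.7,1],[-0.74,-2.99,0.2,0,0,-9.0,1],[-0.74,-2.99,0.4,0,0,-10.3,1],[-0.74,-2.99,0.55,0,0,-11.6,1]]' 80
python3 - <<'E'
from h import *
to([-20,-45,105],-140)
im,d=manip.camera("wrist");cv2.imwrite("pics/w2.png",im[:,:,::-1])
for x in manip.trace("nut_centre","wrist")[:2]:
    P=(mpts("wrist",d,x["pixels"])-O)@A.T*1000
    print(x["p"],x["box"],len(P),np.percentile(P[:,2],[50,75,95]))
    q=P[(P[:,2]>105)&(P[:,2]<132)]
    if len(q):
        q=q[abs(q[:,2]-np.percentile(q[:,2],60))<5];print(len(q),cv2.minEnclosingCircle(np.percentile(q[:,:2],[1,99],axis=0).astype(np.float32)),np.percentile(q,[1,50,99],axis=0))
print(manip.tip_of("nut_centre","wrist")[:1])
E
```

```text
clock: 7.3
position: [0.5423, 0.0727, 0.2347]
ee_rot: [0.756, -0.58, 0.201, -0.227]
ft_force: [-0.1, -1.0, -0.1]
grip_width: 0.996
grasp_force: 0.0
t 7.3 bed mm [-18.3 -33.8 181.1] rot vs aligned [  1.3   0.8 -92.2] F_bed [-0.3 -1.   0.2] M_bed [-0.08  0.63 -0.  ] j [-1.28 -0.5   0.85  2.23  0.74  0.74  2.6 ] grip 1.0 0.0
world [0.586 0.071 0.171] shift [0.19 0.05 1.53] turn [ 0.04 -0.17 -5.98]
[{'pixel': [333.3, 205.4], 'p': 0.9}]
```

View pics/w2.png

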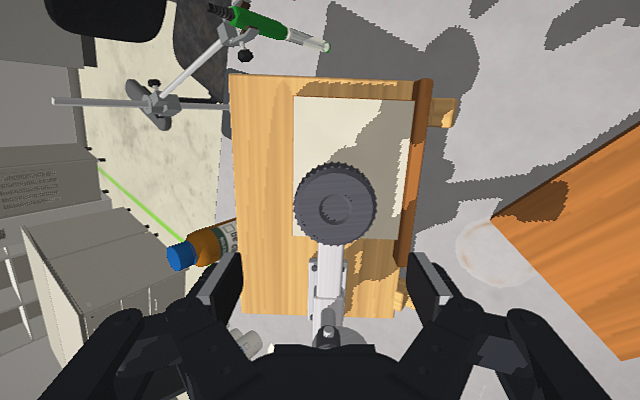

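The wrist picture shows the nut at (335,205) with the open fingers straddling it. Joint 7 is at its limit, so I turn back to about -70° of yaw, which leaves the whole range for clockwise turning.

```bash
python3 -m pendant '[[0,0,0,0,0,1,1],[0,0,0,0,0,2,1],[0,0,0,0,0,2.8,1],[0,0,0,0,0,2.8,1],[0,0,0,0,0,2.8,1],[0,0,0,0,0,2.8,1],[0,0,0,0,0,2.8,1],[0,0,0,0,0,2.8,1],[0,0,0,0,0,2.8,1],[0,0,0,0,0,2.8,1]]' 80
python3 - <<'E'
from h import *
to([-20,-45,105],-70)
im,d=manip.camera("wrist")
v,u=np.mgrid[120:290,260:420]
P=(pts("wrist",d,np.c_[u.ravel(),v.ravel()])-O)@A.T*1000
P=P[d[120:290,260:420].ravel()>0]
q=P[(P[:,2]>108)&(P[:,2]<135)&(abs(P[:,0]+20)<45)&(abs(P[:,1]+45)<45)]
zt=np.median(q[:,2]);q=q[abs(q[:,2]-zt)<4];print(zt,len(q),np.percentile(q[:,:2],[0.5,50,99.5],axis=0).round(1),cv2.minEnclosingCircle(q[:,:2].astype(np.float32)))
E
```

```text
clock: 8.7
position: [0.5416, 0.0745, 0.2351]
ee_rot: [-0.63, 0.715, -0.152, 0.262]
ft_force: [-0.4, 0.1, 0.6]
grip_width: 0.997
grasp_force: 0.0
t 8.7 bed mm [-18.2 -31.8 181.6] rot vs aligned [  1.2   0.4 -69.8] F_bed [-0.   0.2  0.7] M_bed [-0.01  0.6  -0.06] j [-1.2  -0.45  0.8   2.23  0.66  0.7   2.27] grip 1.0 0.0
world [0.586 0.071 0.171] shift [ 0.23 -0.04  1.54] turn [-0.09 -0.12 -0.02]
117.40369634893551 5181 [[-55.4 -73. ]
 [-27.3 -45.6]
 [  2.3 -15.3]] ((-26.446020126342773, -43.62347412109375), 31.106855392456055)
```

```bash
python3 -c "
from h import *
to([-25,-44.3,140],-70);to([-25,-44.3,106],-70)"
```

```text
t 8.75 bed mm [-18.3 -31.8 181.5] rot vs aligned [  1.2   0.4 -69.8] F_bed [-0.2  0.2 -0.8] M_bed [ 0.03  0.57 -0.02] j [-1.2  -0.45  0.8   2.23  0.66  0.7   2.27] grip 1.0 0.0
world [0.562 0.067 0.197] shift [0.27 0.05 0.83] turn [-0.09 -0.12 -0.02]
t 8.75 bed mm [-18.3 -31.8 181.5] rot vs aligned [  1.2   0.4 -69.8] F_bed [-0.2  0.2 -0.8] M_bed [ 0.03  0.57 -0.02] j [-1.2  -0.45  0.8   2.23  0.66  0.7   2.27] grip 1.0 0.0
world [0.581 0.071 0.169] shift [0.25 0.06 1.51] turn [-0.09 -0.12 -0.02]
```

```bash
python3 -m pendant '[[0.1,0.02,0.2,-0.04,-0.06,0,1],[0.2,0.04,0.4,-0.09,-0.12,0,1],[0.27,0.05,0.6,-0.09,-0.12,0,1],[0.27,0.05,0.75,-0.09,-0.12,0,1],[0.27,0.05,0.83,-0.09,-0.12,0,1],[0.27,0.05,0.83,-0.09,-0.12,0,1],[0.27,0.05,0.83,-0.09,-0.12,0,1],[0.27,0.05,0.83,-0.09,-0.12,0,1],[0.27,0.05,0.83,-0.09,-0.12,0,1],[0.27,0.05,0.83,-0.09,-0.12,0,1]]' 80
python3 - <<'E'
from h import *
to([-25,-44.3,106],-70)
im,d=manip.camera("wrist");cv2.imwrite("pics/w3.png",im[:,:,::-1])
P=(pts("wrist",d,np.c_[np.tile(np.arange(640),400),np.repeat(np.arange(400),640)])-O)@A.T*1000
P=P[d.ravel()>0]
q=P[(P[:,2]>108)&(P[:,2]<125)&(np.hypot(P[:,0]+24,P[:,1]+45)<40)]
zt=np.median(q[:,2]);q=q[abs(q[:,2]-zt)<4];print(zt,len(q),np.percentile(q[:,:2],[0.5,50,99.5],axis=0).round(1),cv2.minEnclosingCircle(q[:,:2].astype(np.float32)))
E
```

```text
clock: 10.0
position: [0.5621, 0.0662, 0.1974]
ee_rot: [-0.633, 0.714, -0.142, 0.265]
ft_force: [-0.5, 0.3, -0.3]
grip_width: 1.003
grasp_force: 0.0
t 10.0 bed mm [-25.  -44.6 140.3] rot vs aligned [ -0.    0.  -69.8] F_bed [-0.5  0.4  0. ] M_bed [-0.    0.61 -0.01] j [-1.29 -0.38  0.99  2.23  0.61  0.57  2.35] grip 1.0 0.0
world [0.581 0.071 0.169] shift [-0.01  0.    0.69] turn [ 0.   -0.   -0.03]
117.37281074027166 7129 [[-55.5 -72.9]
 [-27.4 -46.4]
 [  2.3 -15.8]] ((-26.31584358215332, -43.66585922241211), 31.2089900970459)
```

View pics/w3.png

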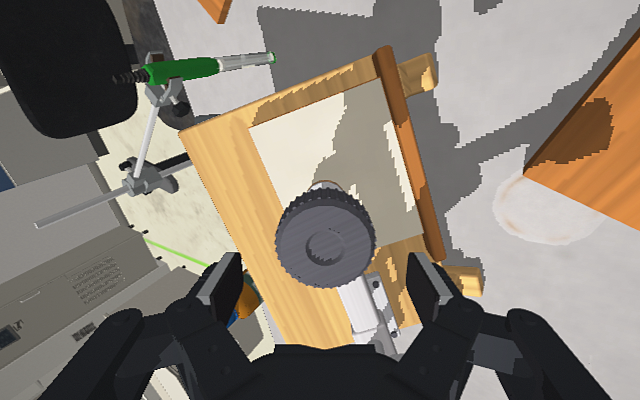

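The nut at (325,240) is centred between the fingers at (220) and (430). I descend and grip.

```bash
python3 -m pendant '[[0,0,0.15,0,0,0,1],[0,0,0.3,0,0,0,1],[0,0,0.45,0,0,0,1],[0,0,0.6,0,0,0,1],[0,0,0.68,0,0,0,1],[0,0,0.68,0,0,0,0],[0,0,0.68,0,0,0,-1],[0,0,0.68,0,0,0,-1],[0,0,0.68,0,0,0,-1],[0,0,0.68,0,0,0,-1]]' 80; python3 -c "
from h import *
where()"
```

```text
clock: 11.3
position: [0.5807, 0.0708, 0.1695]
ee_rot: [-0.633, 0.714, -0.142, 0.264]
ft_force: [-15.1, -2.5, 14.7]
grip_width: 0.682
grasp_force: 80.7
t 11.3 bed mm [-25.3 -44.4 106.5] rot vs aligned [ -0.1   0.  -69.8] F_bed [-4.1  1.1 20.8] M_bed [0.19 1.64 0.14] j [-1.43 -0.28  1.17  2.22  0.55  0.46  2.4 ] grip 0.68 80.7
```

```bash
python3 -m pendant '[[0,0,-0.02,0,0,0.5,-1],[0,0,-0.02,0,0,1,-1],[0,0,-0.02,0,0,1.5,-1],[0,0,-0.02,0,0,2,-1],[0,0,-0.02,0,0,2.5,-1],[0,0,-0.02,0,0,3,-1],[0,0,-0.02,0,0,3.5,-1],[0,0,-0.02,0,0,4,-1],[0,0,-0.02,0,0,4.5,-1],[0,0,-0.02,0,0,5,-1]]'; python3 -c "
from h import *
where()"
```

```text
clock: 12.55
position: [0.5801, 0.0709, 0.1699]
ee_rot: [-0.35, 0.887, -0.043, 0.297]
ft_force: [3.3, 2.2, -6.2]
grip_width: 0.678
grasp_force: 88.4
t 12.55 bed mm [-25.5 -44.2 107.2] rot vs aligned [ -0.    0.  -29.7] F_bed [-0.5  1.4 -7.2] M_bed [0.22 0.61 0.35] j [-1.28 -0.19  1.05  2.22  0.34  0.42  1.87] grip 0.68 88.4
```

```bash
python3 -m pendant '[[0,0,0,0,0,0.35,-1],[0,0,0,0,0,0.7,-1],[0,0,0,0,0,1.05,-1],[0,0,0,0,0,1.4,-1],[0,0,0,0,0,1.75,-1],[0,0,0,0,0,2.1,-1],[0,0,0,0,0,2.45,-1],[0,0,0,0,0,2.8,-1],[0,0,0,0,0,3.15,-1],[0,0,0,0,0,3.5,-1]]'; python3 -c "
from h import *
where()"
```

```text
clock: 13.8
position: [0.58, 0.071, 0.1699]
ee_rot: [-0.126, 0.946, 0.03, 0.298]
ft_force: [4.0, 1.6, -5.5]
grip_width: 0.677
grasp_force: 88.6
t 13.8 bed mm [-25.6 -44.1 107.2] rot vs aligned [-0.   0.1 -1.8] F_bed [ 0.3  0.7 -6.9] M_bed [0.35 0.68 0.35] j [-1.17 -0.15  0.96  2.22  0.24  0.41  1.47] grip 0.68 88.6
```

```bash
python3 -m pendant '[[0,0,0,0,0,0.3,-1],[0,0,0,0,0,0.6,-1],[0,0,0,0,0,0.9,-1],[0,0,0,0,0,1.2,-1],[0,0,0,0,0,1.5,-1],[0,0,0,0,0,1.8,-1],[0,0,0,0,0,2.1,-1],[0,0,0,0,0,2.4,-1],[0,0,0,0,0,2.7,-1],[0,0,0,0,0,3,-1]]'; python3 -c "
from h import *
where()"
```

```text
clock: 15.05
position: [0.5801, 0.0712, 0.1699]
ee_rot: [0.075, 0.951, 0.092, 0.285]
ft_force: [-0.6, 5.3, -5.1]
grip_width: 0.677
grasp_force: 88.7
t 15.05 bed mm [-25.5 -43.9 107.1] rot vs aligned [-0.   0.1 22.3] F_bed [-2.4  5.3 -4.6] M_bed [1.27 1.09 0.35] j [-1.08 -0.13  0.88  2.22  0.17  0.4   1.1 ] grip 0.68 88.7
```

```bash
python3 -m pendant '[[0,0,0,0,0,0.3,-1],[0,0,0,0,0,0.6,-1],[0,0,0,0,0,0.9,-1],[0,0,0,0,0,1.2,-1],[0,0,0,0,0,1.5,-1],[0,0,0,0,0,1.8,-1],[0,0,0,0,0,2.1,-1],[0,0,0,0,0,2.4,-1],[0,0,0,0,0,2.7,-1],[0,0,0,0,0,3,-1]]'; python3 -c "
from h import *
where()"
```

```text
clock: 16.3
position: [0.5801, 0.0713, 0.17]
ee_rot: [0.271, 0.915, 0.149, 0.26]
ft_force: [-0.0, 5.2, -5.3]
grip_width: 0.672
grasp_force: 88.8
t 16.3 bed mm [-25.4 -43.8 107.2] rot vs aligned [-0.   0.1 46.3] F_bed [-2.1  5.1 -5. ] M_bed [1.39 0.89 0.38] j [-1.01 -0.11  0.81  2.22  0.13  0.4   0.71] grip 0.67 88.8
```

```bash
python3 -m pendant '[[0,0,0,0,0,0.3,-1],[0,0,0,0,0,0.6,-1],[0,0,0,0,0,0.9,-1],[0,0,0,0,0,1.2,-1],[0,0,0,0,0,1.5,-1],[0,0,0,0,0,1.8,-1],[0,0,0,0,0,2.1,-1],[0,0,0,0,0,2.4,-1],[0,0,0,0,0,2.7,-1],[0,0,0,0,0,3,-1]]'; python3 -c "
from h import *
where()"
```

```text
clock: 17.55
position: [0.5801, 0.0714, 0.1703]
ee_rot: [0.455, 0.839, 0.2, 0.223]
ft_force: [-10.4, 4.3, 3.7]
grip_width: 0.675
grasp_force: 90.0
t 17.55 bed mm [-25.2 -43.7 107.4] rot vs aligned [-0.   0.1 70.3] F_bed [-5.3  6.6  8.3] M_bed [1.42 1.39 0.47] j [-0.94 -0.1   0.74  2.21  0.1   0.4   0.32] grip 0.68 90.0
```

Torque rose to 0.47 and the axial force changed sign, so the pad has just touched. I release and retreat.

```bash
python3 -m pendant '[[0,0,0,0,0,0,1],[0,0,0,0,0,0,1],[0,0,0,0,0,0,1],[0,0,-0.4,0,0,0,1],[0,0,-1.0,0,0,0,1],[0,0,-1.8,0,0,-1,1],[0,0,-2.4,0,0,-2.3,0],[0,0,-2.8,0,0,-3.6,-1],[0,0,-2.8,0,0,-4.9,-1],[0,0,-2.8,0,0,-6.2,-1]]' 40
python3 - <<'E'
from h import *
to([-45,100,245],0)
im,d=manip.camera("wrist")
for t in ["lever_end","nut_centre"]:
    print(t,[(x["pixel"],x["p"]) for x in manip.tip_of(t,"wrist")[:1]])
x=manip.trace("lever_end","wrist")
if x:
    q=(mpts("wrist",d,x[0]["pixels"])-O)@A.T*1000
    q=q[(abs(q[:,1]-100)<30)&(q[:,2]>180)];print(len(q),np.percentile(q,[5,50,95],axis=0).round(1))
E
```

```text
clock: 18.8
position: [0.5026, 0.0518, 0.2855]
ee_rot: [0.058, 0.952, 0.087, 0.288]
ft_force: [0.5, -0.0, 0.8]
grip_width: 0.144
grasp_force: 0.0
t 18.8 bed mm [-24.7 -44.9 247.6] rot vs aligned [-0.  -0.  20.3] F_bed [ 0.8 -0.1  0.4] M_bed [-0.06  0.6  -0.02] j [-0.84 -0.5   0.5   2.21  0.4   0.79  0.93] grip 0.14 0.0
world [0.454 0.189 0.272] shift [1.39 2.58 0.05] turn [ 0.    0.   -2.54]
lever_end [([542.4, 68.1], 0.8)]
nut_centre [([322.1, 192.1], 0.56)]
3553 [[-86.6  85.8 187. ]
 [-77.5  96.8 217.6]
 [-59.9 113.  222.3]]
```

```bash
python3 -m pendant '[[0.3,0.6,0,0,0,-0.6,-1],[0.6,1.2,0,0,0,-1.2,-1],[0.9,1.8,0,0,0,-1.8,-1],[1.2,2.3,0.05,0,0,-2.3,-1],[1.39,2.58,0.05,0,0,-2.54,-1],[1.39,2.58,0.05,0,0,-2.54,-1],[1.39,2.58,0.3,0,0,-2.54,-1],[1.39,2.58,0.5,0,0,-2.54,-1],[1.39,2.58,0.5,0,0,-2.54,-1],[1.39,2.58,0.5,0,0,-2.54,-1]]'; python3 -c "
from h import *
where()"
```

```text
clock: 20.25
position: [0.4674, 0.1927, 0.2532]
ee_rot: [-0.108, 0.948, 0.035, 0.298]
ft_force: [-0.9, -0.4, -0.2]
grip_width: -0.001
grasp_force: 0.0
t 20.25 bed mm [-44.7 100.4 222.2] rot vs aligned [0.  0.  0.3] F_bed [-0.9 -0.1  0.4] M_bed [-0.02  0.59 -0.04] j [-0.93 -0.37  0.25  2.25  0.51  0.75  0.84] grip -0.0 0.0
```

```bash
python3 -m pendant '[[0.1,0,0.04,0,0,0,-1],[0.21,0,0.08,0,0,0,-1],[0.3,0,0.13,0,0,0,-1],[0.38,0,0.19,0,0,0,-1],[0.46,0,0.24,0,0,0,-1],[0.54,0,0.3,0,0,0,-1],[0.62,0,0.37,0,0,0,-1],[0.71,0,0.46,0,0,0,-1],[0.8,0,0.56,0,0,0,-1],[0.89,0,0.66,0,0,0,-1]]'; python3 -c "
from h import *
where()"
```

```text
clock: 21.5
position: [0.4505, 0.1899, 0.2019]
ee_rot: [-0.109, 0.947, 0.036, 0.299]
ft_force: [-3.4, -1.4, 9.2]
grip_width: 0.004
grasp_force: 4.5
t 21.5 bed mm [-88.  101.5 189.9] rot vs aligned [-0.1 -0.1  0.3] F_bed [ 2.3 -0.6  9.6] M_bed [-0.06  0.22 -0.01] j [-0.91 -0.35  0.22  2.35  0.56  0.64  0.74] grip 0.0 4.5
```

About 10 N at 100 mm confirms the bite. I continue to the stop.

```bash
python3 -m pendant '[[0.06,0,0.09,0,0,0,-1],[0.11,0,0.18,0,0,0,-1],[0.16,0,0.27,0,0,0,-1],[0.2,0,0.35,0,0,0,-1],[0.25,0,0.46,0,0,0,-1],[0.29,0,0.57,0,0,0,-1],[0.32,0,0.67,0,0,0,-1],[0.34,0,0.76,0,0,0,-1],[0.36,0,0.82,0,0,0,-1],[0.37,0,0.87,0,0,0,-1]]'; python3 -c "
from h import *
where()"
```

```text
clock: 22.75
position: [0.4594, 0.1919, 0.1558]
ee_rot: [-0.108, 0.948, 0.036, 0.298]
ft_force: [-68.1, -22.2, 71.0]
grip_width: -0.0
grasp_force: 48.6
t 22.75 bed mm [-107.   101.4  146.9] rot vs aligned [ 0.  -0.   0.3] F_bed [-17.8  -5.9  99.1] M_bed [-1.27  5.42  0.04] j [-0.87 -0.25  0.21  2.39  0.62  0.5   0.67] grip -0.0 48.6
```

On the stop. I back off at once and look.

```bash
python3 -m pendant '[[0,0,-0.2,0,0,0,-1],[0,0,-0.6,0,0,0,-1],[0,0,-1.1,0,0,0,-1],[-0.2,0,-1.7,0,0,0,-1],[-0.5,0,-2.2,0,0,0,-1],[-0.8,0,-2.8,0,0,0,-1],[-0.8,0,-3,0,0,0,-1],[-0.8,0,-3,0,0,0,-1],[-0.8,0,-3,0,0,0,-1],[-0.8,0,-3,0,0,0,-1]]'
python3 - <<'E'
from h import *
where()
im,d=manip.camera("wrist");cv2.imwrite("pics/w4.png",im[:,:,::-1])
for t in ["lever_end","panel"]:
  for x in manip.trace(t,"wrist")[:1]:
    q=(mpts("wrist",d,x["pixels"])-O)@A.T*1000
    print(t,x["p"],len(q),np.percentile(q,[5,50,95],axis=0).round(1))
E
```

```text
clock: 24.0
position: [0.4116, 0.1815, 0.2986]
ee_rot: [-0.109, 0.948, 0.035, 0.296]
ft_force: [-0.2, -0.6, 0.1]
grip_width: -0.001
grasp_force: 0.0
t 24.0 bed mm [-65.2 102.3 291.9] rot vs aligned [0.1 0.3 0.2] F_bed [-0.2 -0.6  0.3] M_bed [-0.04  0.62  0.01] j [-0.45 -0.5  -0.19  2.24  0.19  0.84  1.08] grip -0.0 0.0
lever_end 0.97 2725 [[-142.    90.4  123.1]
 [ -99.6  102.2  131.1]
 [ -17.   114.7  136.8]]
panel 0.64 5443 [[ -99.1 -115.7   16.1]
 [ -66.7  -41.5   17.6]
 [ -25.6   22.8   19. ]]
```

View pics/w4.png

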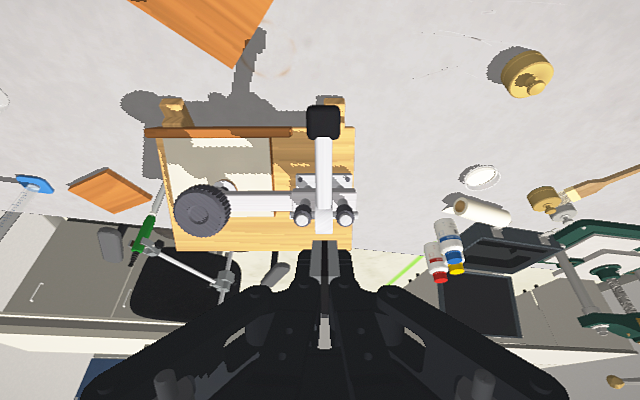

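The lever lies closed towards the front, with the grip at (323,122). The panel is still on its ledge and the robot is clear of everything.

```bash
python3 -c "
from workcell import manip
print(manip.hand_in())"
```

```text
the job is handed in; nothing more can be done
None
```

The job is handed in at about 24 s of the 67 s allowed: the nut was screwed down until the pad touched with the lever at about 0.89 rad, the lever was flipped onto its stop, and the panel still lay on its ledge. I estimate about 73 N of clamping force from the nut torque (not measured directly), the push on the stop peaked at about 102 N wrist force (limit 120 N), and `hand_in()` returned no verdict.

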